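# Seal the trap flask, find the loose bolt and hold its cap open

## Robot

A 6-joint arm with a two-finger parallel gripper is mounted at the origin on the work surface. World frame = base frame: x ahead of the robot, y to its left, z up, the work surface at z = 0. Lengths are in m, angles in rad, forces in N, time in s.
With the tool pointing down it reaches from about 0.375 to 0.9 m from the base axis. Payload 3.1 kg.
Tool frame: the origin (TCP) lies midway between the tips of the shut fingers; the grasp point (between the pads) lies 19 mm behind it; z points along the fingers, y is the direction in which the jaws open and shut (so a half turn about z gives the same grasp; the last joint's range is limited). The gripper opens to 87 mm and grips with 3 to 60 N. Pads are 19 mm wide; open, the fingers measure 117 mm over their backs; the gripper's body (75 mm by 190 mm) begins 51 mm behind the grasp point.
Start: joints at [1.087, 0.527, 1.433, -0, 1.181, -0.178], TCP at [0.188, 0.596, 0.19] pointing down, gripper open.
Joint ranges: [-3.08, 3.08], [-0.75, 2.2], [0.22, 2.44], [-1.43, 4.57], [0, 2.65], [-2.85, 2.85]. Speed limits (rad/s): [2.79, 2.79, 3.14, 3.14, 3.14, 3.14].

## Interface

Orientations are given as a unit quaternion [w, x, y, z].
In Python, from bench import env gives the robot as it stands.
- The arm moves only by the tool step_arm, never from a script. Its argument "steps" is a list of rows, each an object of numbers: "dx", "dy", "dz": the shift along the world's x, y, z in cm; "spin": the turn about the world's z in degrees; "hand": the opening in per cent of the stroke, from 0 (shut) to 100 (fully open). In form: [{"dx": .., "dy": .., "dz": .., "spin": .., "hand": ..}, ...]. A call has 1 to 10 rows; each row is the pose to reach, as a shift and turn from the pose measured when the call began; what a row does not reach only later rows make up. A row lasts 1/8 s, in which the tool goes at most 62.5 mm and 10.7 degrees, less where a joint would pass 70% of its speed; a pose out of reach is approached as far as the arm can. A call with a gripper value outside its range is refused whole. The fingers move at their own pace and stop on an object; "force" is the grip in N (left out, the last holds). Time passes only in rows, so rows that repeat a pose let the fingers close. It gives the time, the measured TCP pose, the force and the opening at its end, in the units of the state.
- env.observe(): the state, without advancing time (a new reading comes with each control period).
- env.capture(name): name is "scene" or "top" or "wrist"; returns (picture, depth): 400x640x3 uint8, red, green, blue; 400x640 float32, m along the optical axis (not along the pixel's ray), 0 where there is no reading.
- env.camera_info(name): a dict with "fx", "fy", "cx", "cy" (pixels), "origin" and "orientation" of the camera in the world; the wrist camera has in their place "T_tool_cam" (4x4, takes a point from camera to tool coordinates, whose origin is the TCP and whose axes are the flange's). Camera axes: x right, y down, z forward; pixel columns grow to the right and rows downward; lengths in m; the calibration is good to about 2 mm. A picture is of the moment at which its call begins: read the wrist's pose just before it. camera_info takes no time and is no camera call.
- env.hand_in(): hands the job in, once; it reports no verdict.
The state is a dict: "time": time; "joint_positions": joint angles; "qd": joint speeds; "joint_efforts": joint torques, N m; "position": TCP position; "tool_rot": TCP orientation; "contact_force": force on the tool from outside, world axes, zero at the start; "ft_torque": the same for the moment, N m; "width": finger opening in m.
Only numpy, scipy, OpenCV 4.12 (cv2) and the standard library are available. Lean on these libraries where they do the work, as an engineer would, in place of code of your own. Each camera call takes 0.05 s, during which the arm holds its last target.

## Task

The casting machine's vacuum leaks. First set the red stopper fully down into the neck of the trap flask and let go of it; then tap the three look-alike yellow-capped bolts on the grey inlet block until you find the loose one, which gives under a firm press. Lift the cap of the loose bolt open by about 45 degrees or more and finish still holding it up for the fitter, leaving the caps of the tight bolts closed and the two wax trees where they stand.

Things in the scene. Friction and masses are not known exactly. Their poses are not given: they have to be found in the camera images.
- stopper_grip (a point): red stopper, loose, 70 g, upright in a wooden rest (52 mm across, 34 mm high). Point on the axis of its knob, a cylinder 26 mm across, 34 mm tall: 11 mm below the knob's top, 23 mm above the collar (41 mm across, 6 mm thick). Below it a tapered plug 28 mm long, 30 mm across at the collar, 20 mm at the foot, which is 57 mm below this point. z: stopper's axis, up.
- stopper_ledge (a point): point on the stopper's axis at the underside of its collar, 29 mm below stopper_grip; it rests on the flask's rim when the stopper is fully down.
- flask_mouth (a point): centre of the mouth of the green glass flask, level with its rim, 125 mm above the table. The flask is fixed; its neck is straight for 40 mm, 34 mm bore, 42 mm outside; the foot is 112 mm across. A thin glass spout sticks out of the neck 25 mm below the rim.
- block: grey inlet block, fixed, 280 mm along its y, 130 mm along x, 30 mm high; origin at the centre of its underside; -x is the robot's side. Three look-alike bolts stand on it in a row along y, 90 mm apart. A tight bolt does not move when pressed; the loose one sinks 6 mm under 2 to 6 N on its cap and springs back. Which one is loose changes from run to run.
- bolt_left (a point): left (+y) bolt: centre of the flat top of its closed cap, 76 mm above the table, axes as the block's. Cap: yellow disc 38 mm across, 8 mm thick, on a brass hex bolt head. Its level yellow tab, 12 mm wide (y), 7 mm thick, juts to -x, from 19 to 57 mm from the bolt's axis, its mid-height 4 mm below this point, 38 mm of free air under it.
- bolt_mid (a point): middle bolt: centre of the closed cap's top, same make and axes as bolt_left. On each bolt the cap's hinge line runs along y, 22 mm to +x of this point and 4 mm below it, so that the tab's end lifts up and over.
- bolt_right (a point): right (-y) bolt: centre of the closed cap's top, same make and axes as bolt_left. These three points belong to the block and do not move with bolts or caps.
- loose_bolt (a joint): how far the loose bolt has been pressed down, m: 0 at rest, 0.006 fully down. It does not tell which bolt it is.
- loose_cap (a joint): opening of the loose bolt's cap, rad: 0 closed, 1.4 fully open. A light spring shuts it when let go (about 1 to 2 N at the tab holds it up).
- tight_cap_1 (a joint): opening of the cap of one of the tight bolts, rad: 0 closed.
- tight_cap_2 (a joint): opening of the cap of the other tight bolt, rad: 0 closed.
- tree_a: wax tree, light, 120 mm high, on a black rubber foot 80 mm across; origin under its foot. Leave alone.
- tree_b: wax tree, as tree_a. Leave alone.
Not all that is in view belongs to the job. What is shaped like the part that bears stopper_grip but purple is not meant.

How it is judged:
By the outcome, as a careful person would: the job done as asked, in the order asked, and still so for the second after the job is handed in, while the arm keeps its last pose, push and grip.
It also fails if it takes over 58 s, if anything falls off the work surface, if the arm or the gripper's body presses on something with over 40 N, if the wrist force passes 120 N, or if a joint passes its speed limit or range.

## Working session

There is one attempt and no reset: what is moved stays moved. The work goes in short steps, Python scripts to look and compute and a tool call to move; the robot and the scene stay as the last step left them, time stands still between calls to the robot, and variables do not carry over. Pictures are saved under pics/ and viewed, and the job is handed in when it is done.

Besides the shell and the picture viewer there is one more tool, called after "Call:" as name([rows], argument=value, ...), one row to a line, values as JSON. step_arm: Moves the arm, as the interface text tells. Its arguments: {"type":"object","properties":{"steps":{"type":"array","items":{"type":"object","properties":{"dx":{"type":"number"},"dy":{"type":"number"},"dz":{"type":"number"},"spin":{"type":"number"},"hand":{"type":"number"}}}},"force":{"type":"number"}},"required":["steps"]}

```bash
mkdir -p pics; ls
cat > h.py <<'E'
import numpy as np,cv2
from bench import env
from scipy.spatial.transform import Rotation as R
def rot(q): return R.from_quat([q[1],q[2],q[3],q[0]]).as_matrix()
def cap(n,name):
    s=env.observe(); p,d=env.capture(n); np.savez(f'{name}.npz',p=p,d=d,pos=s['position'],q=s['tool_rot'])
    cv2.imwrite(f'pics/{name}.png',p[:,:,::-1]); return p,d
def world(n,d,s=None):
    i=env.camera_info(n); v,u=np.mgrid[0:400,0:640]
    P=np.stack([(u-i['cx'])/i['fx']*d,(v-i['cy'])/i['fy']*d,d],-1)
    if n=='wrist':
        T=np.array(i['T_tool_cam']); P=P@T[:3,:3].T+T[:3,3]; return P@rot(s['q']).T+s['pos']
    return P@rot(i['orientation']).T+np.array(i['origin'])
E
python3 - <<'E'
from h import *
print(env.observe())
for n in ['scene','top','wrist']:
    cap(n,n+'0')
E
```

```text
pics
{'time': 0.0, 'joint_positions': array([ 1.08748462e+00,  5.28468360e-01,  1.43389394e+00, -4.86099568e-05,
        1.18136610e+00, -1.78517722e-01]), 'qd': array([ 7.26106970e-04, -1.09016331e-03,  1.32562716e-03,  1.61569571e-03,
       -8.51755797e-05, -2.51567902e-03]), 'joint_efforts': array([-1.87405429e-03, -4.40038204e+01, -1.76589471e+01,  6.34172349e-02,
        5.83237270e-02, -1.29385617e-04]), 'position': array([0.18718424, 0.59548252, 0.189373  ]), 'tool_rot': array([-3.25703947e-04,  1.51798545e-01,  9.88410877e-01, -1.01723593e-03]), 'contact_force': array([-0.64351238, -0.08572916, -0.27894192]), 'ft_torque': array([0.02399497, 0.05217174, 0.01237046]), 'width': 0.08687658770334036}
```

View pics/scene0.png

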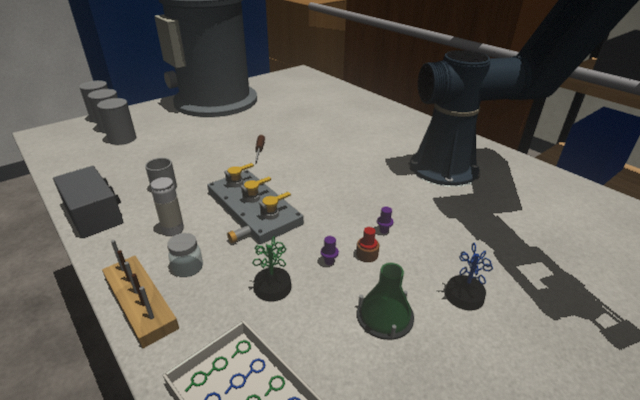

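View pics/top0.png

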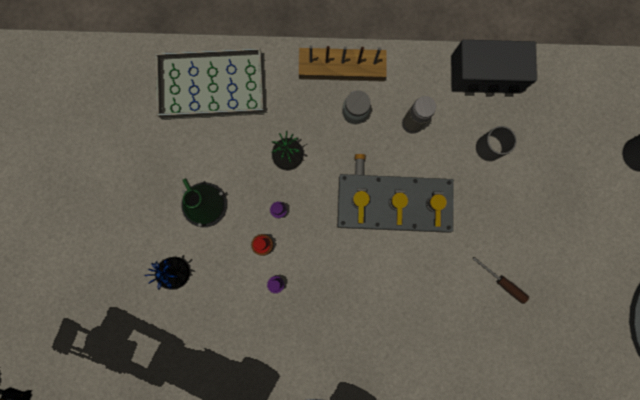

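View pics/wrist0.png

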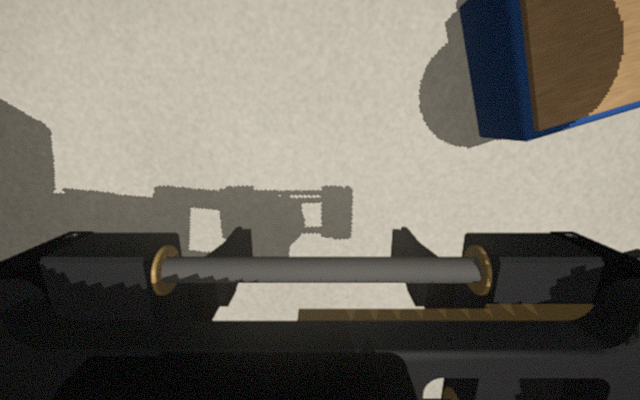

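The scene shows these candidates for the stopper in the top view: red (262,244), purple (279,210) and purple (276,285). I choose the red one. The flask is at about (200,203), the bolts at (361,200), (400,201) and (438,203), tree_a and tree_b at (288,152) and (172,272).

Run:
```python
from h import *
for n in ['top','scene']:
    print(n,env.camera_info(n))
    f=np.load(n+'0.npz'); p=f['p'].astype(int); d=f['d']; W=world(n,d)
    r,g,b=p[...,0],p[...,1],p[...,2]
    hsv=cv2.cvtColor(f['p'],cv2.COLOR_RGB2HSV)
    H,S,V=hsv[...,0],hsv[...,1],hsv[...,2]
    masks={'red':((H<8)|(H>172))&(S>150)&(V>60),'purple':(H>125)&(H<160)&(S>100)&(V>40),'yellow':(H>17)&(H<32)&(S>170)&(V>100),'green':(H>40)&(H<85)&(S>80)}
    for k,m in masks.items():
        m=(m&(d>0)).astype(np.uint8)
        c,l,st,ce=cv2.connectedComponentsWithStats(m)
        for i in range(1,c):
            if st[i,4]<40: continue
            P=W[l==i]; print(k,ce[i].round(),st[i,4],'med',np.median(P,0).round(4),'zmax',np.percentile(P[:,2],98).round(4))
            t=P[P[:,2]>np.percentile(P[:,2],98)-.006]; print('   top mean',t.mean(0).round(4),'ext',np.ptp(t,0).round(3),len(t))
f=np.load('top0.npz')
a=cv2.resize(f['p'][150:310,130:290],None,fx=3.7,fy=3.7,interpolation=cv2.INTER_CUBIC); cv2.imwrite('pics/crop1.png',a[:,:,::-1])
f=np.load('scene0.npz')
a=cv2.resize(f['p'][190:350,310:510],None,fx=3.7,fy=3.7,interpolation=cv2.INTER_CUBIC); cv2.imwrite('pics/crop2.png',a[:,:,::-1])
```

```text
top {'fx': 459.7392265203651, 'fy': 459.7392265203651, 'cx': 315.09299237837644, 'cy': 206.32955151615803, 'origin': array([0.44530496, 0.02568191, 1.13398135]), 'orientation': array([-0.0326411 ,  0.7136215 , -0.69846011,  0.04280644])}
red [260. 245.] 201 med [0.4672 0.137  0.0458] zmax 0.0774
   top mean [0.4695 0.1359 0.0746] ext [0.023 0.023 0.007] 89
purple [277. 210.] 166 med [0.5497 0.1002 0.0659] zmax 0.0719
   top mean [0.5539 0.0994 0.0688] ext [0.024 0.024 0.006] 82
purple [274. 285.] 172 med [0.3764 0.1018 0.066 ] zmax 0.0717
   top mean [0.3763 0.1005 0.0684] ext [0.025 0.023 0.007] 90
yellow [361. 203.] 246 med [ 0.5749 -0.0945  0.0759] zmax 0.0799
   top mean [ 0.5706 -0.0943  0.0765] ext [0.072 0.033 0.008] 199
yellow [400. 204.] 241 med [ 0.573  -0.1848  0.0757] zmax 0.0798
   top mean [ 0.5697 -0.1845  0.0763] ext [0.073 0.033 0.008] 204
yellow [438. 206.] 243 med [ 0.5708 -0.2739  0.0756] zmax 0.0799
   top mean [ 0.5659 -0.2742  0.0763] ext [0.07  0.034 0.007] 199
green [250.  75.] 66 med [0.9006 0.1844 0.0097] zmax 0.0135
   top mean [0.8953 0.1829 0.0104] ext [
[... 1664 characters left out ...]
] zmax 0.0794
   top mean [ 0.5715 -0.1808  0.0765] ext [0.071 0.033 0.006] 102
yellow [273. 199.] 128 med [ 0.5771 -0.0902  0.0767] zmax 0.0786
   top mean [ 0.5725 -0.0908  0.0766] ext [0.071 0.032 0.006] 128
green [269. 249.] 40 med [0.6979 0.085  0.1086] zmax 0.1162
   top mean [0.6981 0.0842 0.1139] ext [0.008 0.012 0.006] 18
green [241. 348.] 64 med [0.8266 0.1794 0.0101] zmax 0.0125
   top mean [0.8272 0.179  0.0101] ext [0.038 0.024 0.006] 60
green [207. 373.] 169 med [0.9009 0.186  0.0097] zmax 0.0122
   top mean [0.8968 0.1842 0.0098] ext [0.078 0.027 0.007] 153
green [275. 385.] 89 med [0.8192 0.2757 0.0105] zmax 0.0131
   top mean [0.8198 0.2739 0.0104] ext [0.038 0.025 0.006] 80
```

View pics/crop1.png

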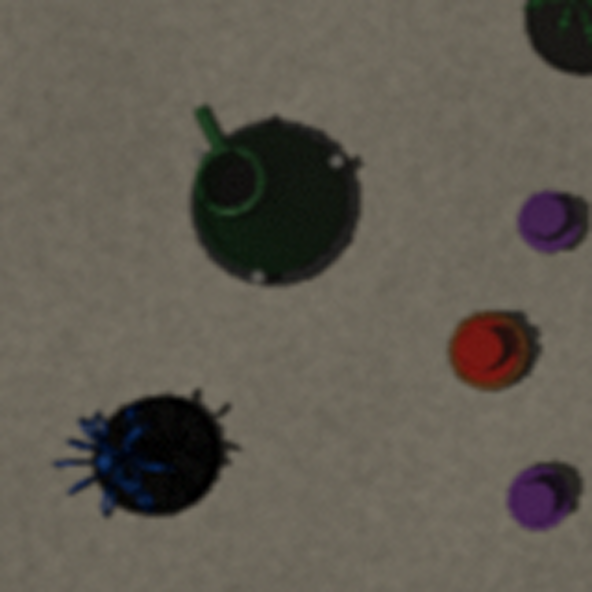

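View pics/crop2.png

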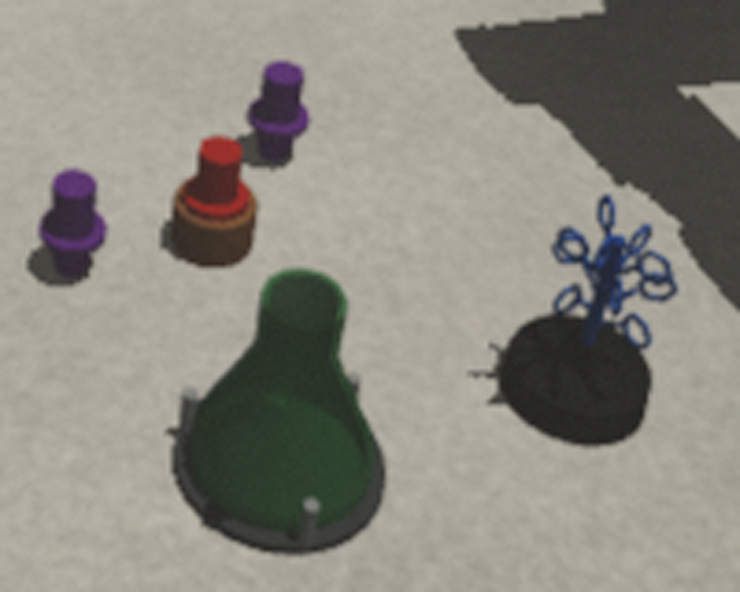

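The crops confirm the choice: red at about (262,244) sits in the wooden rest, and both purples stand on bare table. Heights match too: knob top 0.0745 against 0.074 expected, rim 0.125. I'll raise the arm, go over the stopper and refine with the wrist camera.

Run:
```python
from h import *
print(env.camera_info('wrist'))
from scipy.optimize import least_squares
f=np.load('top0.npz');W=world('top',f['d']);p=f['p'];
m=(W[...,2]>.119)&(W[...,2]<.131)&(np.hypot(W[...,0]-.566,W[...,1]-.283)<.04)
P=W[m][:,:2];r=least_squares(lambda a:np.hypot(*(P-a[:2]).T)-a[2],[.566,.283,.019]);print(r.x,m.sum())
f=np.load('scene0.npz');W=world('scene',f['d'])
m=(W[...,2]>.120)&(W[...,2]<.131)&(np.hypot(W[...,0]-.566,W[...,1]-.283)<.04)
P=W[m][:,:2];r=least_squares(lambda a:np.hypot(*(P-a[:2]).T)-a[2],[.566,.283,.019]);print(r.x,m.sum())
```

```text
{'fx': 281.4534113440999, 'fy': 281.4534113440999, 'cx': 321.2128078545167, 'cy': 199.66215482649372, 'T_tool_cam': array([[-2.19145206e-04, -9.63371203e-01, -2.68171358e-01,
         7.31261966e-02],
       [ 9.99999748e-01, -3.92107156e-04,  5.91411375e-04,
        -2.45715651e-04],
       [-6.74900596e-04, -2.68171161e-01,  9.63371046e-01,
        -1.94216686e-01],
       [ 0.00000000e+00,  0.00000000e+00,  0.00000000e+00,
         1.00000000e+00]])}
[0.56522109 0.28340602 0.01885808] 115
[0.56742536 0.28534719 0.0190343 ] 191
```

Call:
step_arm([
  {"dz": 5},
  {"dx": 4,"dy": -6,"dz": 8},
  {"dx": 8,"dy": -12,"dz": 8},
  {"dx": 12,"dy": -18,"dz": 8},
  {"dx": 16,"dy": -24,"dz": 8},
  {"dx": 20,"dy": -30,"dz": 8},
  {"dx": 24,"dy": -36,"dz": 6},
  {"dx": 25,"dy": -43,"dz": 4},
  {"dx": 25,"dy": -45.8,"dz": 2},
  {"dx": 25,"dy": -45.8,"dz": 2},
])

```text
validation failed for argument at $.st...
```

Call:
step_arm([
  {"dx": 0,"dy": 0,"dz": 5,"spin": 0,"hand": 100},
  {"dx": 4,"dy": -6,"dz": 8,"spin": 0,"hand": 100},
  {"dx": 8,"dy": -12,"dz": 8,"spin": 0,"hand": 100},
  {"dx": 12,"dy": -18,"dz": 8,"spin": 0,"hand": 100},
  {"dx": 16,"dy": -24,"dz": 8,"spin": 0,"hand": 100},
  {"dx": 20,"dy": -30,"dz": 8,"spin": 0,"hand": 100},
  {"dx": 24,"dy": -36,"dz": 6,"spin": 0,"hand": 100},
  {"dx": 25,"dy": -43,"dz": 4,"spin": 0,"hand": 100},
  {"dx": 25,"dy": -45.8,"dz": 2,"spin": 0,"hand": 100},
  {"dx": 25,"dy": -45.8,"dz": 2,"spin": 0,"hand": 100},
])

```text
time: 1.4
position: [0.4372, 0.1352, 0.2087]
tool_rot: [-0.001, 0.153, 0.988, -0.001]
contact_force: [-0.1, 0.6, 0.5]
width: 0.0871
```

Run:
```python
from h import *
cap('wrist','w1')
```

```text
(no output)
```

View pics/w1.png

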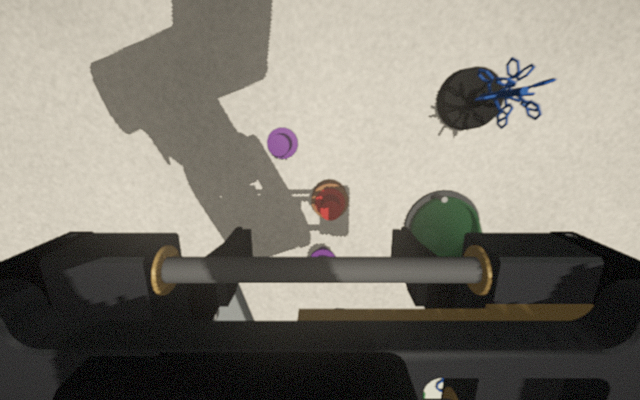

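The wrist view shows the red stopper at about (330,202) in its rest, the purples at (283,142) and (322,252), and the flask at (445,228). I'll measure from it.

```bash
cat >> h.py <<'E'
from scipy.optimize import least_squares
def redtop(f,cam,z=.074):
    W=world(cam,f['d'],f); hsv=cv2.cvtColor(f['p'],cv2.COLOR_RGB2HSV);H,S,V=cv2.split(hsv)
    m=((H<10)|(H>170))&(S>130)&(f['d']>0)&(abs(W[...,2]-z)<.008)
    return W[m]
E
python3 - <<'E'
from h import *
f=np.load('w1.npz')
for n,c in [('w1','wrist'),('top0','top'),('scene0','scene')]:
    f=np.load(n+'.npz');P=redtop(f,c);print(n,len(P),P.mean(0),(P.max(0)+P.min(0))/2,np.ptp(P,axis=0))
    # min enclosing circle
    print(cv2.minEnclosingCircle(P[:,:2].astype(np.float32)))
E
```

```text
w1 127 [0.47130653 0.13186648 0.07371235] [0.47029212 0.13524022 0.07364926] [0.02242753 0.0217633  0.00350809]
((0.47073137760162354, 0.13532298803329468), 0.011824337765574455)
top0 101 [0.46933016 0.13578961 0.07408173] [0.4693027  0.13623163 0.07287216] [0.0230421  0.02344688 0.01214506]
((0.46954837441444397, 0.13585247099399567), 0.012890775687992573)
scene0 71 [0.45805935 0.12844198 0.07432427] [-0.01925728 -0.26980625  0.07279294] [1.00303765 0.8413036  0.00893768]
((-0.021322056651115417, -0.2698972225189209), 0.6530362367630005)
```

Call:
step_arm([
  {"dx": 3.3,"dy": 0.05,"dz": -4,"spin": 0,"hand": 100},
  {"dx": 3.3,"dy": 0.05,"dz": -9,"spin": 0,"hand": 100},
  {"dx": 3.3,"dy": 0.05,"dz": -13,"spin": 0,"hand": 100},
  {"dx": 3.3,"dy": 0.05,"dz": -16.3,"spin": 0,"hand": 100},
  {"dx": 3.3,"dy": 0.05,"dz": -16.3,"spin": 0,"hand": 100},
  {"dx": 3.3,"dy": 0.05,"dz": -16.3,"spin": 0,"hand": 100},
])

```text
time: 2.2
position: [0.4712, 0.1326, 0.0451]
tool_rot: [-0.001, 0.153, 0.988, -0.003]
contact_force: [0.4, 0.7, -0.1]
width: 0.0867
```

Call:
step_arm([
  {"dx": 0,"dy": 0,"dz": 0,"spin": 0,"hand": 25},
  {"dx": 0,"dy": 0,"dz": 0,"spin": 0,"hand": 20},
  {"dx": 0,"dy": 0,"dz": 0,"spin": 0,"hand": 15},
  {"dx": 0,"dy": 0,"dz": 0,"spin": 0,"hand": 15},
  {"dx": 0,"dy": 0,"dz": 0,"spin": 0,"hand": 15},
  {"dx": 0,"dy": 0,"dz": 0,"spin": 0,"hand": 15},
  {"dx": 0,"dy": 0,"dz": 0,"spin": 0,"hand": 15},
], force=20)

```text
time: 3.08
position: [0.4711, 0.1326, 0.045]
tool_rot: [-0.001, 0.153, 0.988, -0.003]
contact_force: [0.1, -0.2, 0.4]
width: 0.0251
```

Call:
step_arm([
  {"dx": 0,"dy": 0,"dz": 4,"spin": 0,"hand": 15},
  {"dx": 0,"dy": 0,"dz": 9,"spin": 0,"hand": 15},
  {"dx": 0,"dy": 0,"dz": 14,"spin": 0,"hand": 15},
  {"dx": 2,"dy": 2,"dz": 18,"spin": 0,"hand": 15},
  {"dx": 5,"dy": 5,"dz": 19.5,"spin": 0,"hand": 15},
  {"dx": 9,"dy": 9.5,"dz": 19.5,"spin": 0,"hand": 15},
  {"dx": 13.3,"dy": 14,"dz": 19.5,"spin": 0,"hand": 15},
  {"dx": 13.3,"dy": 14,"dz": 19.5,"spin": 0,"hand": 15},
  {"dx": 13.3,"dy": 14,"dz": 19.5,"spin": 0,"hand": 15},
  {"dx": 13.3,"dy": 14,"dz": 19.5,"spin": 0,"hand": 15},
])

```text
time: 4.32
position: [0.603, 0.2715, 0.24]
tool_rot: [-0.002, 0.154, 0.988, -0.003]
contact_force: [-0.2, -0.6, -0.3]
width: 0.0133
```

Run:
```python
from h import *
cap('wrist','w2');cap('top','top2')
```

```text
(no output)
```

View pics/w2.png

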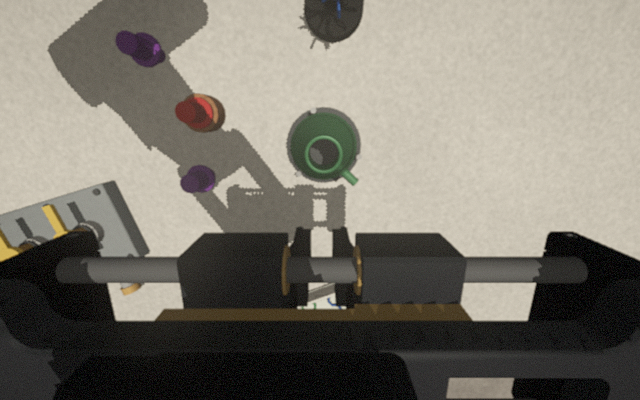

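View pics/top2.png

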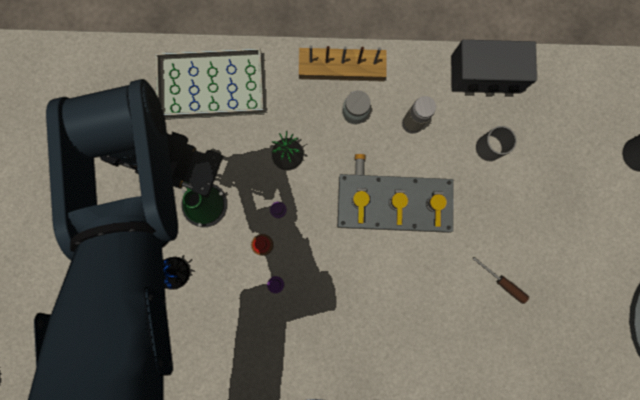

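The grasp missed: I lifted before the fingers had fully closed. The stopper is still in its rest at wrist (200,112), and the flask mouth shows at (323,153). I'll measure both from this picture and go back.

Run:
```python
from h import *
for n,c in [('w2','wrist'),('top2','top')]:
    f=np.load(n+'.npz');P=redtop(f,c);print(n,len(P),P.mean(0),np.ptp(P,axis=0),cv2.minEnclosingCircle(P[:,:2].astype(np.float32)))
    W=world(c,f['d'],f);m=(abs(W[...,2]-.125)<.005)&(np.hypot(W[...,0]-.566,W[...,1]-.284)<.03)
    P=W[m][:,:2];r=least_squares(lambda a:np.hypot(*(P-a[:2]).T)-a[2],[.566,.283,.019],loss='soft_l1',f_scale=.002);print('mouth',r.x,m.sum(),W[m].mean(0))
    print('collar')
    hsv=cv2.cvtColor(f['p'],cv2.COLOR_RGB2HSV);H,S,V=cv2.split(hsv)
    m=((H<10)|(H>170))&(S>130)&(abs(W[...,2]-.04)<.006)&(np.hypot(W[...,0]-.47,W[...,1]-.136)<.04);P=W[m];print(len(P),P.mean(0),np.ptp(P,axis=0))
f=np.load('w2.npz');a=cv2.resize(f['p'][70:230,120:380],None,fx=3,fy=3,interpolation=cv2.INTER_CUBIC); cv2.imwrite('pics/crop3.png',a[:,:,::-1])
```

```text
w2 294 [0.47115831 0.13714809 0.07355459] [0.02445283 0.02489679 0.00971363] ((0.4709828197956085, 0.1372433602809906), 0.01298490446060896)
mouth [0.56639238 0.28496176 0.01882066] 417 [0.56661497 0.28490329 0.12444514]
collar
294 [0.47210015 0.14473928 0.0397335 ] [0.03892256 0.03663073 0.01087804]
top2 101 [0.46934042 0.13573183 0.07373797] [0.02313098 0.02480672 0.01280516] ((0.46936389803886414, 0.13580702245235443), 0.012945160269737244)
mouth [0.56536223 0.28351643 0.0187836 ] 90 [0.56225822 0.28487929 0.12478212]
collar
135 [0.46947914 0.13395591 0.03957924] [0.04040943 0.04111358 0.01141327]
```

View pics/crop3.png

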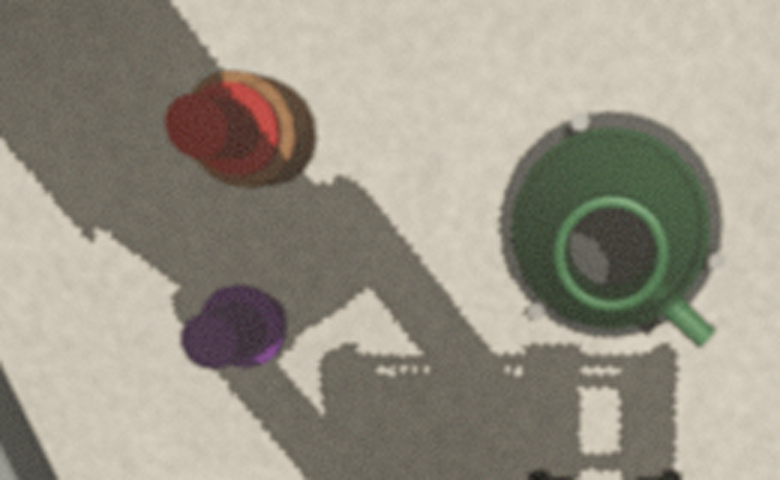

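Call:
step_arm([
  {"dx": -3,"dy": -3,"dz": 0,"spin": 0,"hand": 80},
  {"dx": -7,"dy": -7,"dz": 0,"spin": 0,"hand": 80},
  {"dx": -11,"dy": -11,"dz": 0,"spin": 0,"hand": 80},
  {"dx": -13.2,"dy": -13.5,"dz": 0,"spin": 0,"hand": 80},
  {"dx": -13.2,"dy": -13.5,"dz": -3,"spin": 0,"hand": 80},
  {"dx": -13.2,"dy": -13.5,"dz": -6,"spin": 0,"hand": 80},
  {"dx": -13.2,"dy": -13.5,"dz": -9,"spin": 0,"hand": 80},
  {"dx": -13.2,"dy": -13.5,"dz": -12,"spin": 0,"hand": 80},
  {"dx": -13.2,"dy": -13.5,"dz": -12,"spin": 0,"hand": 80},
])

```text
time: 5.55
position: [0.4693, 0.136, 0.1194]
tool_rot: [-0.003, 0.154, 0.988, -0.003]
contact_force: [0.1, -0.2, 0.5]
width: 0.0695
```

Call:
step_arm([
  {"dx": 0.1,"dy": 0,"dz": -3,"spin": 0,"hand": 80},
  {"dx": 0.1,"dy": 0,"dz": -5.5,"spin": 0,"hand": 80},
  {"dx": 0.1,"dy": 0,"dz": -7.4,"spin": 0,"hand": 80},
  {"dx": 0.1,"dy": 0,"dz": -7.4,"spin": 0,"hand": 80},
  {"dx": 0.1,"dy": 0,"dz": -7.4,"spin": 0,"hand": 80},
])

```text
time: 6.18
position: [0.4715, 0.136, 0.0468]
tool_rot: [-0.002, 0.154, 0.988, -0.003]
contact_force: [0.5, 0.1, 0.9]
width: 0.0698
```

Call:
step_arm([
  {"dx": 0,"dy": 0,"dz": 0,"spin": 0,"hand": 0},
  {"dx": 0,"dy": 0,"dz": 0,"spin": 0,"hand": 0},
  {"dx": 0,"dy": 0,"dz": 0,"spin": 0,"hand": 0},
  {"dx": 0,"dy": 0,"dz": 0,"spin": 0,"hand": 0},
  {"dx": 0,"dy": 0,"dz": 0,"spin": 0,"hand": 0},
  {"dx": 0,"dy": 0,"dz": 0,"spin": 0,"hand": 0},
  {"dx": 0,"dy": 0,"dz": 0,"spin": 0,"hand": 0},
  {"dx": 0,"dy": 0,"dz": 0,"spin": 0,"hand": 0},
  {"dx": 0,"dy": 0,"dz": 0,"spin": 0,"hand": 0},
], force=20)

```text
time: 7.3
position: [0.4715, 0.136, 0.0468]
tool_rot: [-0.002, 0.154, 0.988, -0.003]
contact_force: [-0.1, -0.3, 0.2]
width: 0.0004
```

The fingers shut on nothing, so I'll look before going further.

Run:
```python
from h import *
print(env.observe()['position'],env.observe()['width'])
cap('wrist','w3');cap('scene','scene3')
p=np.load('scene3.npz')['p'];cv2.imwrite('pics/crop4.png',cv2.resize(p[150:350,250:510],None,fx=3,fy=3,interpolation=cv2.INTER_CUBIC)[:,:,::-1])
```

```text
[0.47151323 0.13600025 0.04677522] 0.00044222853049995345
```

View pics/w3.png

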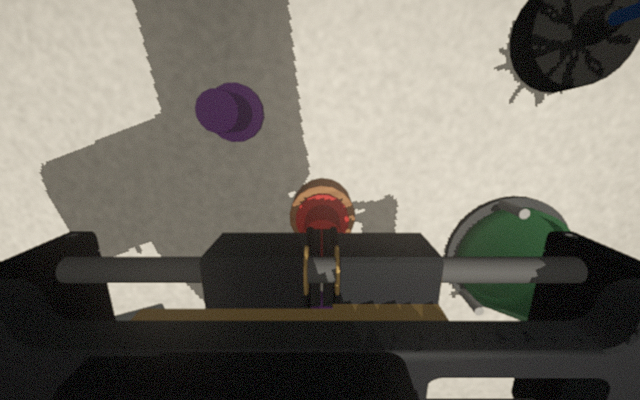

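View pics/crop4.png

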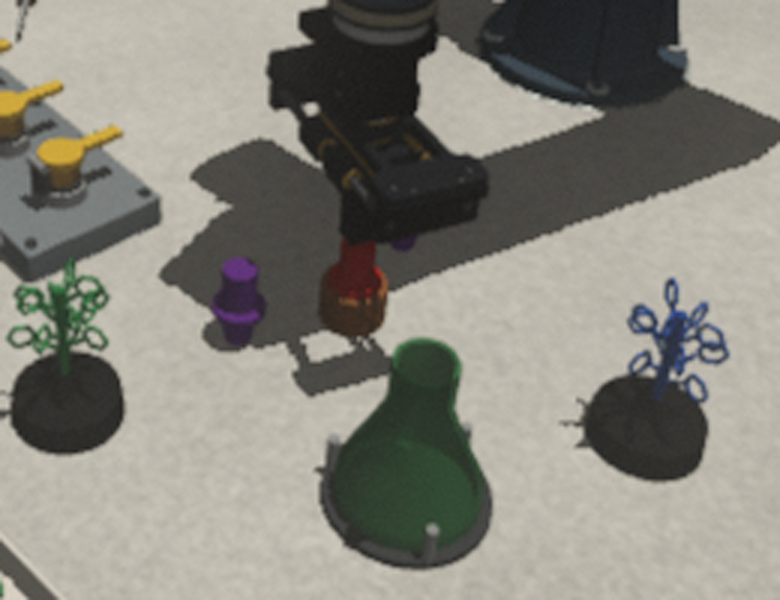

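Run:
```python
from h import *
a=[cv2.resize(np.load(f'w{i}.npz')['p'][180:330,250:400],None,fx=2.6,fy=2.6,interpolation=cv2.INTER_CUBIC) for i in (2,3)]
o=np.hstack(a).astype(float)*1.6
cv2.imwrite('pics/crop5.png',np.clip(o,0,255).astype(np.uint8)[:,:,::-1])
print(env.observe())
```

```text
{'time': 7.4, 'joint_positions': array([ 0.05627736,  0.59023487,  1.88381059, -0.00831262,  0.67268865,
       -1.19808018]), 'qd': array([ 1.29261247e-03, -7.03499139e-05,  8.84010811e-04, -4.72770586e-04,
       -3.83045376e-04,  1.30695271e-03]), 'joint_efforts': array([ 4.79172177e-04, -3.74734461e+01, -8.39745641e+00, -1.59865944e-02,
        1.03854239e-01, -4.40225194e-04]), 'position': array([0.471501  , 0.13598721, 0.04680966]), 'tool_rot': array([-0.00196233,  0.1543414 ,  0.98801086, -0.00306942]), 'contact_force': array([-0.01780038,  0.03279888, -0.35615292]), 'ft_torque': array([ 0.01041166, -0.01334578, -0.00951195]), 'width': 0.0005000457775516905}
```

View pics/crop5.png

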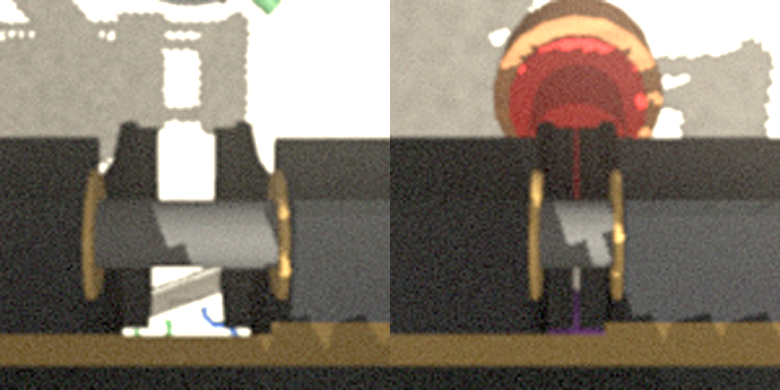

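Run:
```python
from h import *
i=env.camera_info('wrist');T=np.array(i['T_tool_cam']);Ti=np.linalg.inv(T)
for z in [0,-.019,-.04]:
    c=Ti@[0,0,z,1];print(z,c[:3],i['fx']*c[0]/c[2]+i['cx'],i['fy']*c[1]/c[2]+i['cy'])
f=np.load('w3.npz');W=world('wrist',f['d'],f)
for v in range(180,300,6): print(v,[ (W[v,u].round(3).tolist(),f['p'][v,u].tolist()) for u in (312,321,330)])
```

```text
0 [1.28872986e-04 1.83638668e-02 2.06711816e-01] 321.388277947465 224.66591640376976
-0.019 [1.41740484e-04 2.34590351e-02 1.88407742e-01] 321.4245472562529 234.70649739443687
-0.04 [1.55962455e-04 2.90905370e-02 1.68176925e-01] 321.47381967335093 248.3467820045474
180 [([0.445, 0.136, 0.006], [124, 107, 90]), ([0.446, 0.144, 0.015], [99, 77, 57]), ([0.449, 0.151, 0.011], [106, 86, 71])]
186 [([0.445, 0.137, 0.029], [97, 71, 57]), ([0.447, 0.144, 0.033], [160, 120, 87]), ([0.449, 0.15, 0.032], [124, 94, 72])]
192 [([0.449, 0.136, 0.034], [186, 141, 101]), ([0.451, 0.142, 0.034], [179, 133, 95]), ([0.453, 0.149, 0.035], [176, 132, 93])]
198 [([0.452, 0.135, 0.039], [163, 63, 60]), ([0.454, 0.141, 0.04], [154, 62, 59]), ([0.456, 0.148, 0.039], [202, 85, 75])]
204 [([0.456, 0.134, 0.041], [111, 52, 46]), ([0.458, 0.14, 0.039], [104, 51, 41]), ([0.46, 0.146, 0.039], [113, 60, 49])]
210 [([0.458, 0.133, 0.048], [83, 43, 41]), ([0.459, 0.14, 0.053], [89, 49, 44]), ([0.461, 0.146, 0.051], [87, 45, 38])]
216 [([0.458, 0.134, 0.063], [85, 39, 36]), ([0.458, 0.14, 0.067], [85, 42, 32]), ([0.46
[... 919 characters left out ...]
, 49]), ([0.442, 0.146, 0.165], [94, 90, 86]), ([0.443, 0.149, 0.164], [94, 92, 89])]
270 [([0.442, 0.143, 0.166], [60, 57, 55]), ([0.443, 0.146, 0.167], [109, 108, 101]), ([0.444, 0.148, 0.166], [112, 111, 104])]
276 [([0.444, 0.142, 0.166], [53, 55, 51]), ([0.445, 0.145, 0.167], [55, 55, 53]), ([0.446, 0.148, 0.166], [111, 108, 103])]
282 [([0.446, 0.142, 0.166], [45, 47, 47]), ([0.447, 0.144, 0.165], [63, 61, 54]), ([0.448, 0.147, 0.165], [65, 61, 58])]
288 [([0.47, 0.132, 0.129], [36, 37, 34]), ([0.55, 0.11, 0.001], [95, 93, 83]), ([0.474, 0.14, 0.127], [37, 30, 28])]
294 [([0.474, 0.131, 0.127], [24, 23, 17]), ([0.549, 0.111, 0.012], [45, 33, 46]), ([0.476, 0.139, 0.128], [34, 32, 28])]
```

Run:
```python
from h import *
i=env.camera_info('wrist');T=np.array(i['T_tool_cam'])
for n in ['w1','w2','w3']:
    f=np.load(n+'.npz');d=f['d'];v,u=np.mgrid[0:400,0:640]
    P=np.stack([(u-i['cx'])/i['fx']*d,(v-i['cy'])/i['fy']*d,d],-1)@T[:3,:3].T+T[:3,3]
    m=(d>0)&(d<.21)&(v>=200)&(v<262)
    # lowest (max tool z) per dark pixels
    m&=f['p'].sum(-1)<160
    Q=P[m]; z=np.sort(Q[:,2]);print(n,z[-20::4].round(3)); 
    for a in (225,228,231,235,240,250): 
        mm=m[a]&(np.abs(u[a]-321)<110); print(a,np.c_[u[a][mm],(P[a][mm]*1000).round()][::6].astype(int).tolist())
```

```text
w1 [-0.035 -0.035 -0.035 -0.034 -0.034]
225 []
228 [[236, 11, -52, -34], [403, 11, 49, -34]]
231 [[234, 11, -51, -40], [240, 11, -48, -39], [246, 9, -45, -36], [398, 9, 46, -36], [406, 11, 50, -39]]
235 [[231, 11, -51, -46], [237, 11, -48, -45], [243, 10, -45, -43], [249, 7, -44, -37], [405, 10, 48, -43], [411, 11, 51, -46]]
240 [[227, 11, -52, -52], [233, 11, -48, -52], [239, 9, -46, -49], [245, 8, -43, -46], [393, 3, 44, -36], [403, 10, 45, -51], [409, 10, 48, -50], [415, 11, 51, -52]]
250 [[215, 12, -53, -66], [221, 11, -50, -65], [227, 9, -49, -62], [233, 10, -45, -62], [239, 7, -44, -57], [245, 3, -43, -48], [251, -3, -43, -36], [397, 2, 44, -46], [404, 7, 44, -58], [410, 10, 45, -63], [416, 10, 48, -63], [422, 11, 51, -64], [428, 11, 53, -65]]
w2 [-0.035 -0.035 -0.034 -0.034 -0.034]
225 []
228 [[297, 11, -15, -36], [343, 11, 13, -35]]
231 [[296, 11, -15, -40], [302, 11, -11, -40], [308, 9, -8, -35], [337, 9, 9, -36], [343, 11, 13, -39]]
235 [[212, 38, -36, -109], [218, 38, -33, -110], [224, 38, -32, -109], [230, 38, -30, -110], [236, 37, -28, -109], [242, 38, -26, -110], [248, 
[... 3408 characters left out ...]
 -120], [218, 37, -30, -119], [224, 38, -28, -120], [231, 37, -26, -120], [237, 38, -24, -121], [243, 38, -23, -120], [249, 38, -21, -120], [255, 38, -19, -121], [261, 38, -17, -120], [267, 38, -16, -121], [273, 38, -14, -121], [279, 38, -12, -121], [285, 38, -11, -120], [291, 38, -9, -120], [298, 38, -7, -120], [309, 11, -6, -65], [315, 9, -3, -62], [321, -7, 0, -27], [327, 9, 3, -62], [333, 11, 6, -65], [343, 37, 6, -119], [349, 38, 8, -121], [356, 38, 10, -121], [362, 38, 11, -121], [368, 38, 13, -121], [374, 38, 15, -121], [380, 38, 16, -121], [386, 38, 18, -121], [393, 37, 21, -120], [399, 38, 22, -121], [405, 38, 24, -120], [412, 37, 26, -120], [418, 38, 27, -121], [424, 37, 29, -120]]
```

The depth image settles it. The real fingertips sit about 31–33 mm behind the reported TCP, at z of about 0.078 when the reading is 0.047, so the jaws shut just above the knob. This disagrees with the stated TCP, so I'll use tip z ≈ reported z + 0.032. The stopper hasn't moved. I'll open, descend and regrasp.

Call:
step_arm([
  {"dx": 0,"dy": 0,"dz": 0.5,"spin": 0,"hand": 70},
  {"dx": 0,"dy": 0,"dz": 0.5,"spin": 0,"hand": 70},
  {"dx": 0,"dy": 0,"dz": 0.5,"spin": 0,"hand": 70},
  {"dx": 0,"dy": 0,"dz": 0.5,"spin": 0,"hand": 70},
  {"dx": 0,"dy": 0,"dz": 0.5,"spin": 0,"hand": 70},
  {"dx": 0,"dy": 0,"dz": 0.5,"spin": 0,"hand": 70},
  {"dx": 0,"dy": 0,"dz": 0.5,"spin": 0,"hand": 70},
])

```text
time: 8.28
position: [0.4715, 0.136, 0.0518]
tool_rot: [-0.002, 0.154, 0.988, -0.003]
contact_force: [-0.3, 0.1, -0.4]
width: 0.0585
```

Call:
step_arm([
  {"dx": 0,"dy": 0,"dz": -1.2,"spin": 0,"hand": 70},
  {"dx": 0,"dy": 0,"dz": -2.4,"spin": 0,"hand": 70},
  {"dx": 0,"dy": 0,"dz": -3.2,"spin": 0,"hand": 70},
  {"dx": 0,"dy": 0,"dz": -3.7,"spin": 0,"hand": 70},
  {"dx": 0,"dy": 0,"dz": -3.7,"spin": 0,"hand": 70},
])

```text
time: 8.9
position: [0.4712, 0.136, 0.0142]
tool_rot: [-0.003, 0.154, 0.988, -0.003]
contact_force: [-0.0, -0.4, -0.4]
width: 0.0607
```

Call:
step_arm([
  {"dx": 0,"dy": 0,"dz": 0,"spin": 0,"hand": 0},
  {"dx": 0,"dy": 0,"dz": 0,"spin": 0,"hand": 0},
  {"dx": 0,"dy": 0,"dz": 0,"spin": 0,"hand": 0},
  {"dx": 0,"dy": 0,"dz": 0,"spin": 0,"hand": 0},
  {"dx": 0,"dy": 0,"dz": 0,"spin": 0,"hand": 0},
  {"dx": 0,"dy": 0,"dz": 0,"spin": 0,"hand": 0},
  {"dx": 0,"dy": 0,"dz": 0,"spin": 0,"hand": 0},
], force=20)

```text
time: 9.78
position: [0.4713, 0.136, 0.0143]
tool_rot: [-0.002, 0.154, 0.988, -0.003]
contact_force: [-0.6, 0.9, 2.0]
width: 0.0248
```

Call:
step_arm([
  {"dx": 0,"dy": 0,"dz": 3,"spin": 0,"hand": 0},
  {"dx": 0,"dy": 0,"dz": 7,"spin": 0,"hand": 0},
  {"dx": 0,"dy": 0,"dz": 11,"spin": 0,"hand": 0},
  {"dx": 0,"dy": 0,"dz": 15,"spin": 0,"hand": 0},
  {"dx": 2,"dy": 3,"dz": 16,"spin": 0,"hand": 0},
  {"dx": 4.5,"dy": 7,"dz": 16,"spin": 0,"hand": 0},
  {"dx": 7,"dy": 11,"dz": 16,"spin": 0,"hand": 0},
  {"dx": 9.5,"dy": 14.8,"dz": 16,"spin": 0,"hand": 0},
  {"dx": 9.5,"dy": 14.8,"dz": 16,"spin": 0,"hand": 0},
  {"dx": 9.5,"dy": 14.8,"dz": 16,"spin": 0,"hand": 0},
])

```text
time: 11.02
position: [0.5649, 0.2834, 0.1734]
tool_rot: [-0.004, 0.154, 0.988, -0.004]
contact_force: [0.2, 0.3, -0.5]
width: 0.0249
```

Run:
```python
from h import *
print(env.observe()['position'],env.observe()['width'])
cap('wrist','w4');cap('scene','scene4');cap('top','top4')
a=[cv2.resize(np.load('scene4.npz')['p'][180:350,300:440],None,fx=2.8,fy=2.8),cv2.resize(np.load('w4.npz')['p'][150:320,250:390],None,fx=2.8,fy=2.8)]
cv2.imwrite('pics/crop6.png',np.clip(np.hstack(a)*1.3,0,255).astype(np.uint8)[:,:,::-1])
```

```text
[0.56492327 0.28337541 0.17343666] 0.02493247775241462
```

View pics/crop6.png

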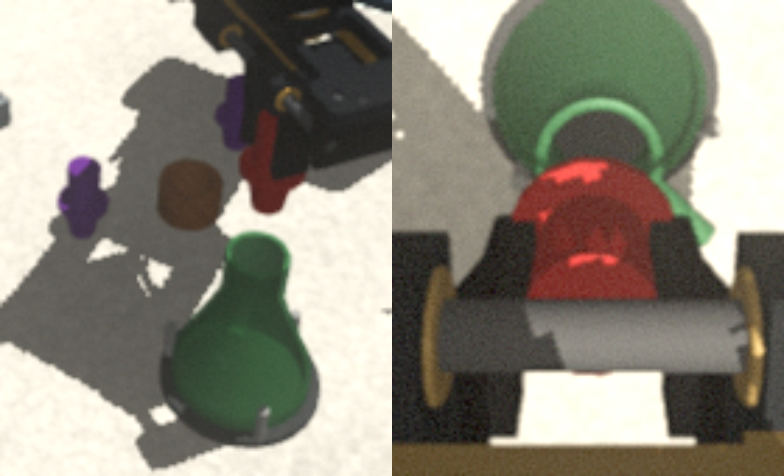

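The stopper is held upright. In the wrist crop the mouth shows partly, behind the collar. I'll compare the collar and mouth centres in that same picture.

Run:
```python
from h import *
f=np.load('w4.npz');W=world('wrist',f['d'],f)
hsv=cv2.cvtColor(f['p'],cv2.COLOR_RGB2HSV);H,S,V=cv2.split(hsv)
red=((H<10)|(H>170))&(S>110)&(f['d']>0)&(np.hypot(W[...,0]-.565,W[...,1]-.283)<.05)
z=W[red][:,2];h,e=np.histogram(z,bins=np.arange(.14,.25,.005));print(dict(zip(e.round(3),h)))
zt=e[h.argmax()]
def fit(P,r):
    s=least_squares(lambda a:np.hypot(*(P-a[:2]).T)-r,[.566,.284],loss='soft_l1',f_scale=.001);return s.x
# collar outer boundary: contour of red pixels at collar-height
m=red&(abs(W[...,2]-.197)<.006)
print('collar pts',m.sum(),W[m].mean(0))
# outer edge points: max radius pts on robot side
P=W[m][:,:2];c0=np.array([.565,.283])
ang=np.arctan2(*(P-c0).T[::-1]);r=np.hypot(*(P-c0).T);E=[]
for a in np.arange(-np.pi,np.pi,.15):
    k=(abs(ang-a)<.075)
    if k.sum()>2 and r[k].max()>.015:E.append(P[k][r[k].argmax()])
E=np.array(E);print('collar c',fit(E,.0205),len(E))
m=(abs(W[...,2]-.125)<.004)&(np.hypot(W[...,0]-.566,W[...,1]-.284)<.03)&(H>40)&(H<85);P=W[m][:,:2];print('mouth',fit(P,.0190),m.sum())
m=red&(abs(W[...,2]-.233)<.006);print('knob top',m.sum(),W[m].mean(0),np.ptp(W[m],axis=0))
```

```text
{np.float64(0.14): np.int64(0), np.float64(0.145): np.int64(0), np.float64(0.15): np.int64(0), np.float64(0.155): np.int64(0), np.float64(0.16): np.int64(0), np.float64(0.165): np.int64(0), np.float64(0.17): np.int64(0), np.float64(0.175): np.int64(0), np.float64(0.18): np.int64(0), np.float64(0.185): np.int64(0), np.float64(0.19): np.int64(13), np.float64(0.195): np.int64(745), np.float64(0.2): np.int64(128), np.float64(0.205): np.int64(127), np.float64(0.21): np.int64(112), np.float64(0.215): np.int64(130), np.float64(0.22): np.int64(135), np.float64(0.225): np.int64(158), np.float64(0.23): np.int64(611), np.float64(0.235): np.int64(0), np.float64(0.24): np.int64(0)}
collar pts 847 [0.55160048 0.2876129  0.19889095]
collar c [0.56472509 0.28371445] 17
mouth [0.56613777 0.284841  ] 353
knob top 702 [0.5563582  0.28633876 0.23209643] [0.01603467 0.0271793  0.0076611 ]
```

Call:
step_arm([
  {"dx": 0.15,"dy": 0.1,"dz": -1,"spin": 0,"hand": 0},
  {"dx": 0.15,"dy": 0.1,"dz": -2.2,"spin": 0,"hand": 0},
  {"dx": 0.15,"dy": 0.1,"dz": -3.4,"spin": 0,"hand": 0},
  {"dx": 0.15,"dy": 0.1,"dz": -4.6,"spin": 0,"hand": 0},
  {"dx": 0.15,"dy": 0.1,"dz": -5.6,"spin": 0,"hand": 0},
  {"dx": 0.15,"dy": 0.1,"dz": -6.3,"spin": 0,"hand": 0},
  {"dx": 0.15,"dy": 0.1,"dz": -6.3,"spin": 0,"hand": 0},
])

```text
time: 12.05
position: [0.5664, 0.2837, 0.1104]
tool_rot: [-0.004, 0.155, 0.988, -0.004]
contact_force: [-0.7, -0.1, -0.8]
width: 0.0246
```

Call:
step_arm([
  {"dx": 0,"dy": 0.05,"dz": -0.3,"spin": 0,"hand": 0},
  {"dx": 0,"dy": 0.05,"dz": -0.6,"spin": 0,"hand": 0},
  {"dx": 0,"dy": 0.05,"dz": -0.6,"spin": 0,"hand": 0},
  {"dx": 0,"dy": 0.05,"dz": -0.6,"spin": 0,"hand": 0},
])

```text
time: 12.55
position: [0.5668, 0.2844, 0.1052]
tool_rot: [-0.003, 0.155, 0.988, -0.004]
contact_force: [-1.3, 0.6, 3.4]
width: 0.025
```

Call:
step_arm([
  {"dx": 0,"dy": 0,"dz": 0,"spin": 0,"hand": 70},
  {"dx": 0,"dy": 0,"dz": 0,"spin": 0,"hand": 70},
  {"dx": 0,"dy": 0,"dz": 0,"spin": 0,"hand": 70},
  {"dx": 0,"dy": 0,"dz": 0,"spin": 0,"hand": 70},
  {"dx": 0,"dy": 0,"dz": 0,"spin": 0,"hand": 70},
  {"dx": 0,"dy": 0,"dz": 2,"spin": 0,"hand": 70},
  {"dx": 0,"dy": 0,"dz": 5,"spin": 0,"hand": 70},
  {"dx": 0,"dy": 0,"dz": 9,"spin": 0,"hand": 70},
  {"dx": 3,"dy": -1,"dz": 11,"spin": 0,"hand": 70},
  {"dx": 3,"dy": -1,"dz": 11,"spin": 0,"hand": 70},
])

```text
time: 13.8
position: [0.6, 0.2741, 0.2175]
tool_rot: [-0.0, 0.156, 0.988, -0.002]
contact_force: [-0.5, 0.2, -0.3]
width: 0.0612
```

Run:
```python
from h import *
cap('wrist','w5');cap('scene','scene5')
a=[cv2.resize(np.load('scene5.npz')['p'][180:350,300:440],None,fx=2.8,fy=2.8),cv2.resize(np.load('w5.npz')['p'][100:270,250:390],None,fx=2.8,fy=2.8)]
cv2.imwrite('pics/crop7.png',np.clip(np.hstack(a)*1.3,0,255).astype(np.uint8)[:,:,::-1])
for n,c in (('w5','wrist'),('scene5','scene')):
    f=np.load(n+'.npz');W=world(c,f['d'],f);H,S,V=cv2.split(cv2.cvtColor(f['p'],cv2.COLOR_RGB2HSV))
    red=((H<10)|(H>170))&(S>110)&(f['d']>0)&(np.hypot(W[...,0]-.566,W[...,1]-.284)<.05)
    h,e=np.histogram(W[red][:,2],bins=np.arange(.10,.2,.004));print([(round(a,3),b) for a,b in zip(e,h) if b])
    m=red&(W[...,2]>.16);print(W[m].mean(0),np.ptp(W[m],axis=0))
```

```text
[(np.float64(0.116), np.int64(1)), (np.float64(0.12), np.int64(8)), (np.float64(0.124), np.int64(15)), (np.float64(0.128), np.int64(529)), (np.float64(0.132), np.int64(34)), (np.float64(0.136), np.int64(8)), (np.float64(0.14), np.int64(3)), (np.float64(0.144), np.int64(15)), (np.float64(0.148), np.int64(8)), (np.float64(0.152), np.int64(13)), (np.float64(0.156), np.int64(11)), (np.float64(0.16), np.int64(121)), (np.float64(0.164), np.int64(541))]
[0.56883835 0.27216603 0.28763796] [0.05343279 0.09233857 0.21200898]
[(np.float64(0.124), np.int64(16)), (np.float64(0.128), np.int64(96)), (np.float64(0.132), np.int64(70)), (np.float64(0.136), np.int64(20)), (np.float64(0.14), np.int64(25)), (np.float64(0.144), np.int64(25)), (np.float64(0.148), np.int64(23)), (np.float64(0.152), np.int64(23)), (np.float64(0.156), np.int64(22)), (np.float64(0.16), np.int64(28)), (np.float64(0.164), np.int64(105)), (np.float64(0.168), np.int64(1))]
[0.56849992 0.28743854 0.1648972 ] [0.02442449 0.02438368 0.00906418]
```

View pics/crop7.png

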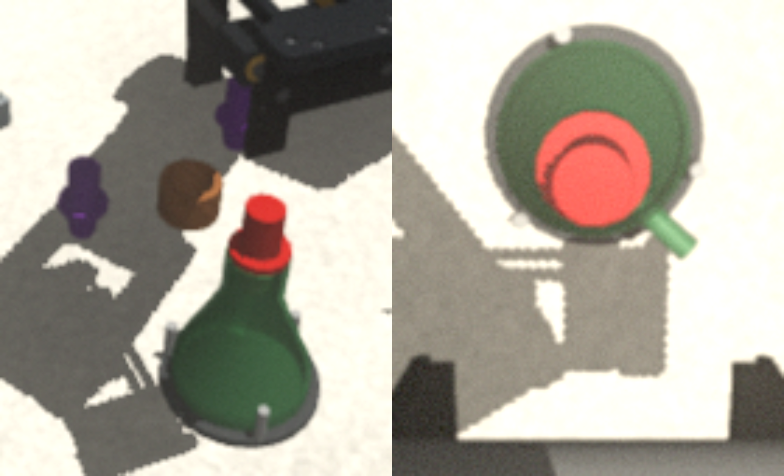

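The stopper is fully down: collar top at about 0.131 and knob top at about 0.165, both as they should be, and it is free of the fingers. Next I go over the block, turning the jaws to the block's y.

Call:
step_arm([
  {"dx": 0,"dy": -4,"dz": 0,"spin": 2,"hand": 30},
  {"dx": 0,"dy": -9,"dz": 0,"spin": 5,"hand": 0},
  {"dx": 0,"dy": -14,"dz": 0,"spin": 8,"hand": 0},
  {"dx": 0,"dy": -19,"dz": 0,"spin": 11,"hand": 0},
  {"dx": 0,"dy": -25,"dz": 0,"spin": 14,"hand": 0},
  {"dx": 0,"dy": -31,"dz": 0,"spin": 16.3,"hand": 0},
  {"dx": 0,"dy": -37,"dz": -1,"spin": 16.3,"hand": 0},
  {"dx": 1,"dy": -43,"dz": -2,"spin": 16.3,"hand": 0},
  {"dx": 1,"dy": -46,"dz": -3,"spin": 16.3,"hand": 0},
  {"dx": 1,"dy": -46,"dz": -3,"spin": 16.3,"hand": 0},
])

```text
time: 15.15
position: [0.6036, -0.1867, 0.1816]
tool_rot: [-0.006, 0.015, 1.0, -0.003]
contact_force: [0.2, 0.3, -0.3]
width: 0.0006
```

Run:
```python
from h import *
cap('wrist','w6')
```

```text
(no output)
```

View pics/w6.png

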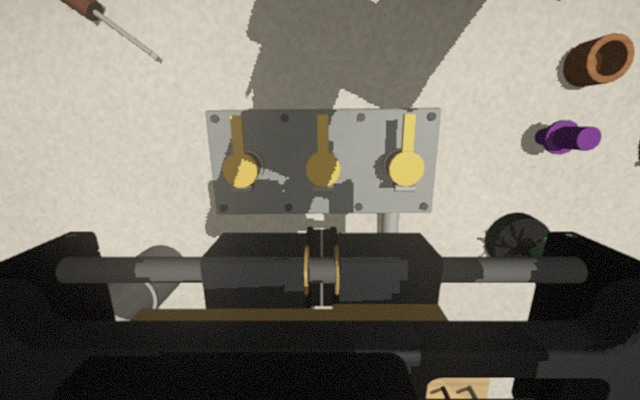

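The wrist view shows all three caps closed: right bolt (240,168), mid (322,168), left (406,166), with the tabs pointing up the picture towards the robot. I'll measure the discs.

Run:
```python
from h import *
for n,c in (('w6','wrist'),('top4','top'),('top0','top')):
    f=np.load(n+'.npz');W=world(c,f['d'],f);H,S,V=cv2.split(cv2.cvtColor(f['p'],cv2.COLOR_RGB2HSV))
    m0=(H>15)&(H<34)&(S>110)&(abs(W[...,2]-.076)<.005)&(abs(W[...,0]-.57)<.07)
    for y in (-.094,-.184,-.274):
        m=m0&(abs(W[...,1]-y)<.03);P=W[m]
        tab=P[P[:,0]<.545]; disc=P[P[:,0]>.565]
        (cx,cy),r=cv2.minEnclosingCircle(disc[:,:2].astype(np.float32))
        print(n,len(P),'z',np.median(P[:,2]).round(4),'x',np.percentile(P[:,0],[.5,99.5]).round(4),'tab y',np.median(tab[:,1]).round(4),'disc y mid',((disc[:,1].max()+disc[:,1].min())/2).round(4),np.ptp(disc[:,1]).round(3))
```

```text
w6 1359 z 0.0757 x [0.5248 0.5979] tab y -0.0951 disc y mid -0.0955 0.036
w6 1304 z 0.0756 x [0.523  0.5962] tab y -0.1845 disc y mid -0.1853 0.036
w6 1353 z 0.0756 x [0.5213 0.5945] tab y -0.2733 disc y mid -0.2742 0.037
top4 293 z 0.0758 x [0.5225 0.5974] tab y -0.0949 disc y mid -0.0958 0.036
top4 292 z 0.0756 x [0.522  0.5967] tab y -0.1837 disc y mid -0.1845 0.035
top4 291 z 0.0759 x [0.5194 0.5942] tab y -0.2735 disc y mid -0.2748 0.037
top0 293 z 0.0758 x [0.5227 0.5973] tab y -0.095 disc y mid -0.096 0.035
top0 291 z 0.0756 x [0.522  0.5969] tab y -0.1834 disc y mid -0.1845 0.036
top0 290 z 0.0755 x [0.5194 0.5942] tab y -0.2737 disc y mid -0.275 0.038
```

Call:
step_arm([
  {"dx": -1.3,"dy": 0.1,"dz": -2,"spin": 0,"hand": 0},
  {"dx": -2.5,"dy": 0.15,"dz": -5,"spin": 0,"hand": 0},
  {"dx": -2.5,"dy": 0.15,"dz": -9,"spin": 0,"hand": 0},
  {"dx": -2.5,"dy": 0.15,"dz": -12,"spin": 0,"hand": 0},
  {"dx": -2.5,"dy": 0.15,"dz": -13,"spin": 0,"hand": 0},
  {"dx": -2.5,"dy": 0.15,"dz": -13,"spin": 0,"hand": 0},
])

```text
time: 15.95
position: [0.5789, -0.1821, 0.0523]
tool_rot: [-0.006, 0.014, 1.0, -0.003]
contact_force: [-0.5, 1.2, 0.7]
width: 0.0005
```

Call:
step_arm([
  {"dx": 0,"dy": 0,"dz": -0.4,"spin": 0,"hand": 0},
  {"dx": 0,"dy": 0,"dz": -0.8,"spin": 0,"hand": 0},
  {"dx": 0,"dy": 0,"dz": -0.8,"spin": 0,"hand": 0},
])

```text
time: 16.32
position: [0.5789, -0.1822, 0.0446]
tool_rot: [-0.006, 0.014, 1.0, -0.003]
contact_force: [-0.5, -0.4, 0.8]
width: 0.0002
```

Call:
step_arm([
  {"dx": 0,"dy": -0.2,"dz": -0.2,"spin": 0,"hand": 0},
  {"dx": 0,"dy": -0.2,"dz": -0.2,"spin": 0,"hand": 0},
  {"dx": 0,"dy": -0.2,"dz": -0.2,"spin": 0,"hand": 0},
])

```text
time: 16.7
position: [0.579, -0.1827, 0.0441]
tool_rot: [-0.006, 0.014, 1.0, -0.001]
contact_force: [-1.7, 4.5, 8.4]
width: 0.0005
```

Call:
step_arm([
  {"dx": 0,"dy": 0,"dz": -0.2,"spin": 0,"hand": 0},
  {"dx": 0,"dy": 0,"dz": -0.2,"spin": 0,"hand": 0},
])

```text
time: 16.95
position: [0.5791, -0.1826, 0.0441]
tool_rot: [-0.005, 0.014, 1.0, -0.001]
contact_force: [-2.7, 2.2, 9.7]
width: 0.0006
```

Mid bolt: it holds 9.7 N without moving, so it is tight. Contact came at a reading of 0.0441, which gives a tip offset of 31.6 mm. Next is the left bolt.

Call:
step_arm([
  {"dx": 0,"dy": 0,"dz": 2,"spin": 0,"hand": 0},
  {"dx": 0,"dy": 2,"dz": 3,"spin": 0,"hand": 0},
  {"dx": 0.1,"dy": 6,"dz": 3,"spin": 0,"hand": 0},
  {"dx": 0.1,"dy": 8.7,"dz": 3,"spin": 0,"hand": 0},
  {"dx": 0.1,"dy": 8.7,"dz": 2,"spin": 0,"hand": 0},
  {"dx": 0.1,"dy": 8.7,"dz": 0.5,"spin": 0,"hand": 0},
  {"dx": 0.1,"dy": 8.7,"dz": 0.4,"spin": 0,"hand": 0},
  {"dx": 0.1,"dy": 8.7,"dz": 0.4,"spin": 0,"hand": 0},
])

```text
time: 17.95
position: [0.5799, -0.0963, 0.0475]
tool_rot: [-0.006, 0.015, 1.0, -0.001]
contact_force: [-0.3, -0.5, -0.7]
width: 0.0007
```

Call:
step_arm([
  {"dx": 0,"dy": 0,"dz": -0.3,"spin": 0,"hand": 0},
  {"dx": 0,"dy": 0,"dz": -0.5,"spin": 0,"hand": 0},
  {"dx": 0,"dy": 0,"dz": -0.5,"spin": 0,"hand": 0},
])

```text
time: 18.32
position: [0.5804, -0.0971, 0.043]
tool_rot: [-0.005, 0.015, 1.0, -0.002]
contact_force: [0.7, -2.4, 3.5]
width: 0.0003
```

Call:
step_arm([
  {"dx": 0,"dy": 0,"dz": -0.2,"spin": 0,"hand": 0},
  {"dx": 0,"dy": 0,"dz": -0.2,"spin": 0,"hand": 0},
  {"dx": 0,"dy": 0,"dz": -0.2,"spin": 0,"hand": 0},
])

```text
time: 18.7
position: [0.5804, -0.0971, 0.0411]
tool_rot: [-0.005, 0.015, 1.0, -0.002]
contact_force: [-1.6, -0.8, 4.7]
width: 0.0005
```

Call:
step_arm([
  {"dx": 0,"dy": 0,"dz": -0.2,"spin": 0,"hand": 0},
  {"dx": 0,"dy": 0,"dz": -0.2,"spin": 0,"hand": 0},
  {"dx": 0,"dy": 0,"dz": -0.2,"spin": 0,"hand": 0},
])

```text
time: 19.08
position: [0.5804, -0.0971, 0.0392]
tool_rot: [-0.005, 0.015, 1.0, -0.002]
contact_force: [-2.2, 0.3, 5.1]
width: 0.0007
```

Left bolt: it sank about 5 mm under a steady 5 N, so it is the loose one. Now I release, move over its tab and open the fingers.

Call:
step_arm([
  {"dx": 0,"dy": 0,"dz": 2,"spin": 0,"hand": 0},
  {"dx": -2,"dy": 0.2,"dz": 4.5,"spin": 0,"hand": 20},
  {"dx": -4.75,"dy": 0.2,"dz": 4.5,"spin": 0,"hand": 40},
  {"dx": -4.75,"dy": 0.2,"dz": 4.5,"spin": 0,"hand": 40},
  {"dx": -4.75,"dy": 0.2,"dz": 4.5,"spin": 0,"hand": 40},
  {"dx": -4.75,"dy": 0.2,"dz": 4.5,"spin": 0,"hand": 40},
  {"dx": -4.75,"dy": 0.2,"dz": 4.5,"spin": 0,"hand": 40},
])

```text
time: 19.95
position: [0.5336, -0.0952, 0.0839]
tool_rot: [-0.005, 0.014, 1.0, -0.002]
contact_force: [0.9, 0.0, 0.4]
width: 0.0343
```

Run:
```python
from h import *
print(env.observe()['position'],env.observe()['width'])
cap('wrist','w7')
```

```text
[ 0.53361486 -0.09518449  0.08385525] 0.03427074072334693
```

View pics/w7.png

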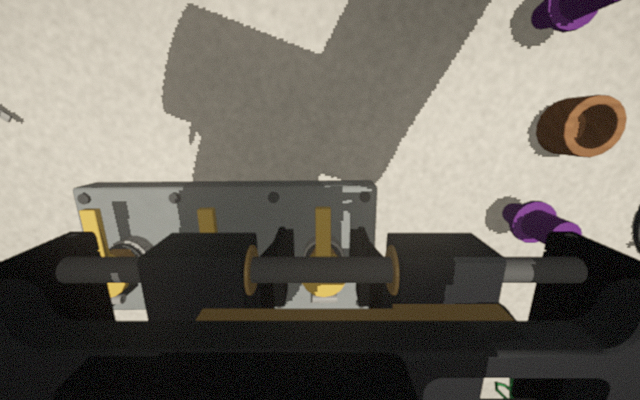

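The left tab (323,230) sits centred between the fingers, whose inner edges are at about 290 and 357. I'll descend and grip.

Call:
step_arm([
  {"dx": 0,"dy": 0,"dz": -2,"spin": 0,"hand": 40},
  {"dx": 0,"dy": 0,"dz": -4,"spin": 0,"hand": 40},
  {"dx": 0,"dy": 0,"dz": -5.5,"spin": 0,"hand": 40},
  {"dx": 0,"dy": 0,"dz": -6.2,"spin": 0,"hand": 40},
  {"dx": 0,"dy": 0,"dz": -6.2,"spin": 0,"hand": 40},
])

```text
time: 20.62
position: [0.5333, -0.0951, 0.0215]
tool_rot: [-0.006, 0.015, 1.0, -0.002]
contact_force: [-0.9, -0.3, -0.4]
width: 0.0347
```

Call:
step_arm([
  {"dx": 0,"dy": 0,"dz": 0,"spin": 0,"hand": 0},
  {"dx": 0,"dy": 0,"dz": 0,"spin": 0,"hand": 0},
  {"dx": 0,"dy": 0,"dz": 0,"spin": 0,"hand": 0},
  {"dx": 0,"dy": 0,"dz": 0,"spin": 0,"hand": 0},
  {"dx": 0,"dy": 0,"dz": 0,"spin": 0,"hand": 0},
], force=12)

```text
time: 21.25
position: [0.5335, -0.0946, 0.0217]
tool_rot: [-0.005, 0.014, 1.0, -0.002]
contact_force: [0.6, 3.2, 0.3]
width: 0.0119
```

Call:
step_arm([
  {"dx": 0.03,"dy": 0,"dz": 0.6,"spin": 0,"hand": 0},
  {"dx": 0.1,"dy": 0,"dz": 1.2,"spin": 0,"hand": 0},
  {"dx": 0.23,"dy": 0,"dz": 1.75,"spin": 0,"hand": 0},
  {"dx": 0.4,"dy": 0,"dz": 2.3,"spin": 0,"hand": 0},
  {"dx": 0.4,"dy": 0,"dz": 2.3,"spin": 0,"hand": 0},
])

```text
time: 21.88
position: [0.5371, -0.0945, 0.0451]
tool_rot: [-0.006, 0.014, 1.0, -0.002]
contact_force: [-0.5, 1.9, -1.9]
width: 0.0119
```

Call:
step_arm([
  {"dx": 0.25,"dy": 0,"dz": 0.55,"spin": 0,"hand": 0},
  {"dx": 0.55,"dy": 0,"dz": 1.06,"spin": 0,"hand": 0},
  {"dx": 0.87,"dy": 0,"dz": 1.55,"spin": 0,"hand": 0},
  {"dx": 1.23,"dy": 0,"dz": 2.03,"spin": 0,"hand": 0},
  {"dx": 1.63,"dy": 0,"dz": 2.46,"spin": 0,"hand": 0},
  {"dx": 2.07,"dy": 0,"dz": 2.87,"spin": 0,"hand": 0},
  {"dx": 2.54,"dy": 0,"dz": 3.22,"spin": 0,"hand": 0},
  {"dx": 3.04,"dy": 0,"dz": 3.55,"spin": 0,"hand": 0},
  {"dx": 3.04,"dy": 0,"dz": 3.55,"spin": 0,"hand": 0},
])

```text
time: 23.0
position: [0.5684, -0.0947, 0.0811]
tool_rot: [-0.005, 0.014, 1.0, -0.002]
contact_force: [-3.3, 0.3, 0.8]
width: 0.0115
```

Run:
```python
from h import *
s=env.observe();print(s['position'],s['width'],s['contact_force'])
cap('wrist','w8');cap('scene','scene8');cap('top','top8')
a=[cv2.resize(np.load('scene8.npz')['p'][120:260,200:340],None,fx=2.8,fy=2.8),cv2.resize(np.load('w8.npz')['p'][180:320,220:360],None,fx=2.8,fy=2.8)]
cv2.imwrite('pics/crop8.png',np.clip(np.hstack(a)*1.3,0,255).astype(np.uint8)[:,:,::-1])
```

```text
[ 0.56842396 -0.09471758  0.08111554] 0.011496932057104569 [-3.2911483   0.27546663  0.84352739]
```

View pics/crop8.png

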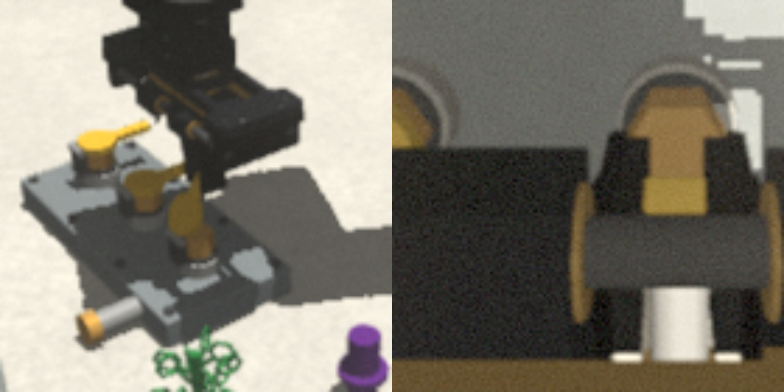

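View pics/scene8.png

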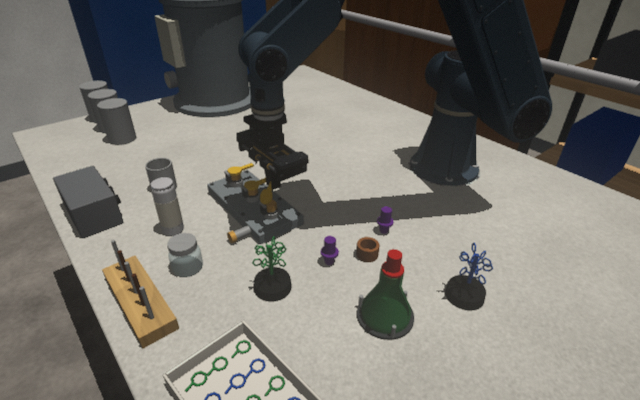

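The scene shows the left cap standing at about 60° in the fingers at (268,198), the mid and right caps closed, the stopper seated at (394,262) and both trees standing. I'll hold for a moment, check it's steady, then hand in.

Call:
step_arm([
  {"dx": 0,"dy": 0,"dz": 0,"spin": 0,"hand": 0},
  {"dx": 0,"dy": 0,"dz": 0,"spin": 0,"hand": 0},
  {"dx": 0,"dy": 0,"dz": 0,"spin": 0,"hand": 0},
  {"dx": 0,"dy": 0,"dz": 0,"spin": 0,"hand": 0},
  {"dx": 0,"dy": 0,"dz": 0,"spin": 0,"hand": 0},
  {"dx": 0,"dy": 0,"dz": 0,"spin": 0,"hand": 0},
], force=20)

```text
time: 23.9
position: [0.5684, -0.0947, 0.0811]
tool_rot: [-0.005, 0.014, 1.0, -0.002]
contact_force: [-3.6, 0.2, 2.9]
width: 0.0119
```

Run:
```python
from h import *
f=np.load('w8.npz');W=world('wrist',f['d'],f);H,S,V=cv2.split(cv2.cvtColor(f['p'],cv2.COLOR_RGB2HSV))
# tab/cap underside slope between fingers, columns around the tab
m=(H>8)&(H<34)&(S>90)&(abs(W[...,1]+.095)<.008)&(W[...,2]>.08)&(W[...,2]<.2)&(abs(W[...,0]-.57)<.05)
P=W[m][:,[0,2]];c=P-P.mean(0);v=np.linalg.svd(c)[2][0] if len(P)<3000 else None
print(len(P),np.degrees(np.arctan2(abs(v[1]),abs(v[0]))),P.min(0),P.max(0))
a=np.load('top0.npz')['p'].astype(int);b=np.load('top8.npz')['p'].astype(int)
print('tree a/b region change',abs(a-b)[125:170,265:310].mean(),abs(a-b)[250:295,145:195].mean())
s=env.observe();print(s['position'],s['width'],s['contact_force'])
```

```text
376 69.88380297632472 [0.53620213 0.11259445] [0.57511893 0.19776878]
tree a/b region change 25.61102880658436 31.22962962962963
[ 0.5683899  -0.09474257  0.0810798 ] 0.011928427672039466 [-3.6431247   0.24347908  2.86116611]
```

The top-view change score in the tree areas is high, so I'll check whether that's only shadow or occlusion.

Run:
```python
from h import *
for n in('scene0','scene8'):
    f=np.load(n+'.npz');W=world('scene',f['d'])
    for c in((.69,.085),(.40,.32)):
        m=(np.hypot(W[...,0]-c[0],W[...,1]-c[1])<.09)&(W[...,2]>.012);print(n,c,m.sum(),W[m].mean(0).round(4),W[m][:,2].max().round(3))
```

```text
scene0 (0.69, 0.085) 1346 [0.7007 0.089  0.0484] 0.129
scene0 (0.4, 0.32) 1427 [0.4052 0.3558 0.049 ] 0.131
scene8 (0.69, 0.085) 1341 [0.7006 0.0889 0.0486] 0.129
scene8 (0.4, 0.32) 1431 [0.4053 0.3557 0.0489] 0.13
```

View pics/top8.png

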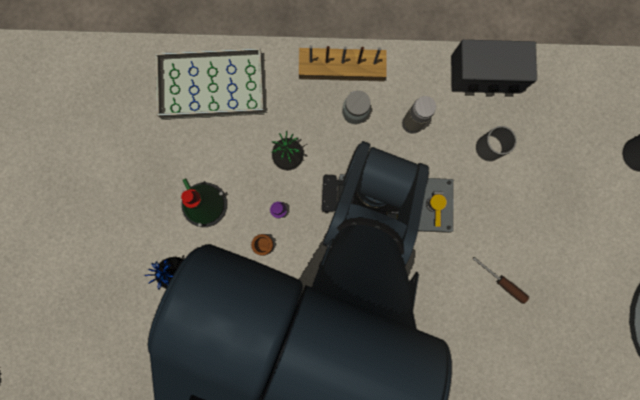

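The trees haven't moved: their scene-camera centroids match to 0.1 mm. In the top view the arm covers tree_b at (172,272), and tree_a at (288,152) is where it was. Handing in.

```bash
python3 -c "
from bench import env
print(env.hand_in())"
```

```text
the job is handed in; nothing more can be done
None
```

The job is done and handed in at about 24 s. The stopper is fully down in the flask, and the arm is holding the loose left bolt's cap open at about 60°.

- **Stopper:** it is seated and released. The collar top measured about 0.131 m and the knob top about 0.165 m, both as expected.
- **Finding the loose bolt:** the middle bolt held 9.7 N without moving. The left one sank about 5 mm under 5 N, so it is the loose one. I did not tap the right bolt, as the loose one was already found.
- **Cap:** I gripped the left cap's tab and lifted it along its arc. The grip geometry gives about 61°, and a rough fit to the depth image gave about 70°. Both are above 45°, and the hold stayed steady.
- **Left alone:** the tight caps look closed, and both trees stand where they were, to within 0.1 mm in the scene camera.

**What failed or disagreed:**
- **TCP height:** the reported TCP sits about 32 mm beyond the real fingertips, so the first two grasps closed above the knob. Nothing was disturbed. I measured the offset from wrist depth, and it agreed with the height at which the fingers met the middle bolt.
- **Tree check:** a top-view comparison flagged changes around the trees. Tree_b was partly hidden by the arm there, so I relied on the scene camera instead.

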